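# Free the pedal of the waste can and hold its lid open

## Task

The tape roll has slid under the pedal of the red waste can and keeps it from going down: slide the roll along the bench with a fingertip until it is well clear of the pedal, without picking it up. Then press the pedal all the way down so that the lid stands fully open, and finish while still holding it down, because I am about to throw my offcuts in. Work the lid only by the pedal, and leave the other things on the bench where they are.

Things in the scene. Friction and masses are not known exactly. Their poses are not given: they have to be found in the camera images.
- waste_can: red round steel can with self-closing lid, fixed; 235 across, 285 high shut. Origin: on the bench under its middle; z up. The pedal lever lies along its own x axis and sticks out on its -x side: in this frame the pedal plate spans x -230 (outer end) to -170, y -35 to 35 mm. The tape is clear of the pedal when its centre is beyond x = -285, or over 88 to either side (y)
- pedal_pad (a point): centre of the top of the black ribbed rubber pad on the pedal plate (pad 58 along the lever, 68 across, mm), moves with the pedal: 68 above the bench at rest, 30 when right down; the pad tilts 10 degrees in all
- pedal (a joint): angle of the pedal lever (rad): 0 at rest, 0.168 right down on its stop (38 mm lower at the pad). Linked to the lid. Pressing takes 10 to 20 N at first and less towards the end of the stroke; let go, it comes back up by itself
- can_lid: the can's red steel lid, 242 across, 24 thick, worked by the pedal. Origin: under its middle, 263 mm above the bench when shut. Level (its z up) when shut; it swings up about a hinge at the can's back, away from the pedal, to 1.05 rad (60 degrees) from level when the pedal is right down: always 6.25 times the pedal angle. Falls shut when the pedal is let go
- tape: roll of cream masking tape lying flat, outside diameter 104, hole 76, 38 high (mm), loose, 0.16 kg. Origin: centre of its underside. At the start its edge lies 12 to 24 under the outer end of the pedal, its hole mostly open beyond the pedal's end; its top is about 22 below the pedal's underside
- cement_bottle: white plastic cement bottle with a blue band and red pointed nozzle, diameter 42, 106 high; stands upright about 130 from the lever's line, beside the pedal on the can's +y side; origin: centre of its underside (sizes in mm); bystander
- polish_tin: flat round black and steel polish tin, diameter 78, 27 high, lying about 130 from the lever's line on the can's -y side; origin: centre of its underside (sizes in mm); bystander
- hammer: cobbler's hammer, 270 long, wooden handle, lying flat; origin under its middle, head towards its own +x (sizes in mm); bystander
- shoe: dark brown shoe, 300 long, 95 wide, 95 high, toe towards its own +x; origin under its middle (sizes in mm); bystander
- tack_bowl: black plastic bowl of tacks, diameter 100 at the rim, 36 high; origin: centre of its underside (sizes in mm); bystander
- rubber_heel: black rubber heel with brass nail heads, about 75 x 66, 22 high; origin under its middle (sizes in mm); bystander
- insole: flat orange insole, 220 x 85, 6 thick; origin under its middle (sizes in mm); bystander
There are look-alikes about, which are no part of the job. What is meant by the tape is not orange or turquoise, and is the smaller of those in its own colour.

How it is judged (in metres and radians):
On the way, in this order (a step that is already met when the one before it is completed fails the run):
1. the tape roll lies clear of the pedal, still flat on the bench ((x of tape in the frame of waste_can below -0.285 m or y of tape in the frame of waste_can above 0.088 m or y of tape in the frame of waste_can below -0.088 m) and angle between tape's own z axis and vertical below 0.1 rad and height (world z) of tape below 0.006 m), for 0.2 s.
2. the pedal is pressed down and the lid stands fully open (angle between can_lid's own z axis and vertical above 0.97 rad and contact force between the fingers and pedal above 1 N), for 0.3 s.
At the end, for the whole second after the job is handed in: The fingers hold the pedal down (1 N or more) within about 3 mm of its stop, the lid stands open 0.97 rad or more; the tape roll lies flat and still, clear of the pedal: its centre over 285 mm out from the middle of the can, or over 88 mm to the side of the lever (all of step 1 and all of step 2 and value of joint pedal above 0.155 rad and linear speed of tape below 0.02 m/s and angular speed of can_lid below 0.1 rad/s); the arm keeps its last pose, push and grip.
It fails at once if the tape roll is lifted off the bench (more than 12 mm) or tipped up (height (world z) of tape above 0.012 m or angle between tape's own z axis and vertical above 0.25 rad).
It fails at once if the robot touches the lid (contact force between any of the fingers, the arm and can_lid above 0.5 N).
It fails at once if another thing on the bench is moved by more than 25 mm or knocked over (distance of any of cement_bottle, polish_tin, hammer, shoe, tack_bowl, rubber_heel, insole from where it was at the start of the episode above 0.025 m or angle between any of cement_bottle, polish_tin, hammer, shoe, tack_bowl, rubber_heel, insole's own z axis and vertical above 0.35 rad).
It also fails if it takes over 42 s, if anything falls off the work surface, if the arm or the gripper's body presses on something with over 40 N, if the wrist force passes 120 N, or if a joint passes its speed limit or range.

## Robot

A 6-joint arm with a two-finger parallel gripper is mounted at the origin on the work surface. World frame = base frame: x ahead of the robot, y to its left, z up, the work surface at z = 0. Lengths are in m, angles in degrees, forces in N, time in s.
With the tool pointing down it reaches from about 0.35 to 0.775 m from the base axis. Payload 5.5 kg.
Tool frame: the origin (TCP) lies midway between the tips of the shut fingers; the grasp point (between the pads) lies 19 mm behind it (robot.hold_point_z is the distance from the TCP to the grasp point, in m); z points along the fingers, y is the line along which they close (so a half turn about z gives the same grasp; the last joint's range is limited). The gripper opens to 85 mm and grips with 20 to 120 N. Pads are 22 mm wide; open, the fingers measure 114 mm over their backs; the gripper's body (76 mm by 85 mm) begins 54 mm behind the grasp point. The pads swing forward as they close: fully open they stand 13 mm farther back than shut.
Start: joints at [-74.462, 17.945, 2.641, 74.691, 0, 82.002], TCP at [0.23, -0.527, 0.231] pointing down, gripper open.
Joint ranges: [-158.12, 158.12], [-49.38, 96.58], [-58.88, 72.47], [-126.05, 133.96], [-84.25, 85.87], [-180, 180]. Speed limits (degrees/s): [147.25, 147.25, 180, 180, 180, 180].

## Interface

Orientations are given as [roll, pitch, yaw] about the fixed x, y, z axes, in that order (R = Rz(yaw) Ry(pitch) Rx(roll)).
In Python, from workcell import robot, cams, order gives the robot as it stands.
- The arm moves only by the shell command python3 -m jog 'ROWS' [FORCE]. ROWS is a JSON object of lists of equal length, an entry for each row: "fingers": the gripper command: -1 is shut, 1 is fully open, values between are in proportion; "dp": the shift along the tool's x, y, z scaled (see below), a list of three; "angular": the turn, a rotation vector about the tool's x, y, z scaled (see below), a list of three. In form: {"fingers": [fingers, ...], "dp": [[dx, dy, dz], ...], "angular": [[rx, ry, rz], ...]}. A call has exactly 10 rows; each row is the pose to reach, as a shift and turn from the pose commanded when the call began, along the tool's axes at that moment; what a row does not reach only later rows make up. The controller multiplies each number of a shift by 400 mm and each number of a turn by 60 degrees. A row lasts 1/12 s, in which the tool goes at most 41.7 mm and 7.16 degrees, less where a joint would pass 70% of its speed; a pose out of reach is approached as far as the arm can. A call with a number of a shift or a turn outside -1 to 1 is refused whole. A call with a gripper value outside its range is refused whole. The fingers move at their own pace and stop on an object; FORCE is the grip in N (left out, the last holds). Time passes only in rows, so rows that repeat a pose let the fingers close, or fill a call up. It gives the time, the measured TCP pose, the force, the opening and the grip force at its end, in the units of the state.
- robot.sense(): the state, without advancing time (a new reading comes with each control period).
- cams.get_image(name): name is "scene" or "top" or "wrist"; returns a dict with "frame" (400x640x3 uint8, red, green, blue), "fx", "fy", "cx", "cy" (pixels), "position" and "rotation" of the camera in the world. Camera axes: x right, y down, z forward; pixel columns grow to the right and rows downward; lengths in m; the calibration is good to about 2 mm. The wrist camera is an equidistant fisheye: a pixel r from the principal point sees the ray r / f radians off the axis. A picture is of the moment at which its call begins. There is no depth.
- order.sign_off(): hands the job in; it is judged then, once.
The state is a dict: "t": time; "joints": joint angles; "dq": joint speeds; "joint_torque": joint torques, N m; "ee_pos": TCP position; "orientation": TCP orientation; "wrist_force": force on the tool from outside, world axes, zero at the start; "ft_torque": the same for the moment, N m; "finger_gap": finger opening in m; "grasp_force": force on a finger pad.
Only numpy, scipy, OpenCV 4.12 (cv2) and the standard library are available. Lean on these libraries where they do the work, as an engineer would, in place of code of your own. Each camera call takes 0.05 s, during which the arm holds its last target. There are 200 camera calls.

## Working session

There is one attempt and no reset: what is moved stays moved. The work goes in short steps, Python scripts to look and compute and a shell command to move; the robot and the scene stay as the last step left them, time stands still between calls to the robot, and variables do not carry over. Pictures are saved under pics/ and viewed, at most 10 in all, crops included, and the job is handed in when it is done.

```bash
mkdir -p pics; python3 - <<'E'
from workcell import robot,cams
import cv2,numpy as np
for n in("scene","top"):
    d=cams.get_image(n); cv2.imwrite(f"pics/{n}0.png",d["frame"][:,:,::-1]); print(n,d["fx"],d["fy"],d["cx"],d["cy"],d["position"],np.array(d["rotation"]).tolist())
print(robot.sense())
E
```

```text
scene 419.08899756454855 419.08899756454855 315.6629591321953 190.81289260884742 [ 1.43584321 -0.00734176  0.96662641] [-129.727473916232, 0.7000394178068191, 88.81888684353314]
top 490.9228831386707 490.9228831386707 326.65225140761333 201.77925347116314 [ 0.35701325 -0.0067631   1.45206012] [-174.7495367354617, 0.9656278284071852, -88.36665184153077]
{'t': 0.1, 'joints': array([-7.44612552e+01,  1.79881674e+01,  2.58554671e+00,  7.46910414e+01,
        1.25749368e-03,  8.20014663e+01]), 'dq': array([ 0.01900568, -0.02916281,  0.1111623 ,  0.14971656, -0.04444007,
        0.02585228]), 'joint_torque': array([ 2.93162695e-03, -4.81728351e+01,  2.99241865e+01,  1.28842023e-02,
       -1.16673582e-04,  1.74825453e-05]), 'ee_pos': array([ 0.22950169, -0.52673386,  0.23049621]), 'orientation': array([-1.79907424e+02, -1.42781219e-02,  2.35372659e+01]), 'wrist_force': array([-0.13840765,  0.10433574,  0.47626467]), 'ft_torque': array([ 0.01995161,  0.01915011, -0.00047384]), 'grasp_force': 0.0, 'finger_gap': 0.08539922641907903}
```

View pics/top0.png

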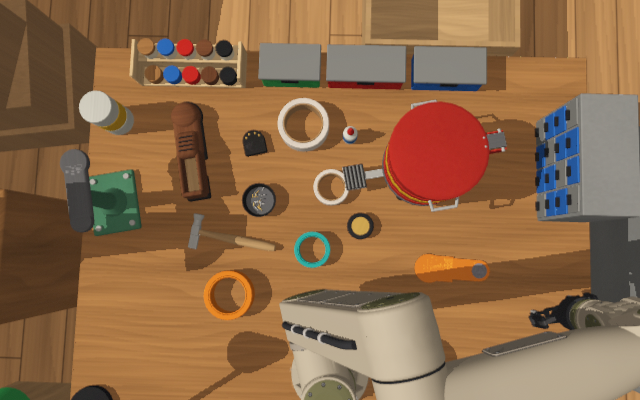

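View pics/scene0.png

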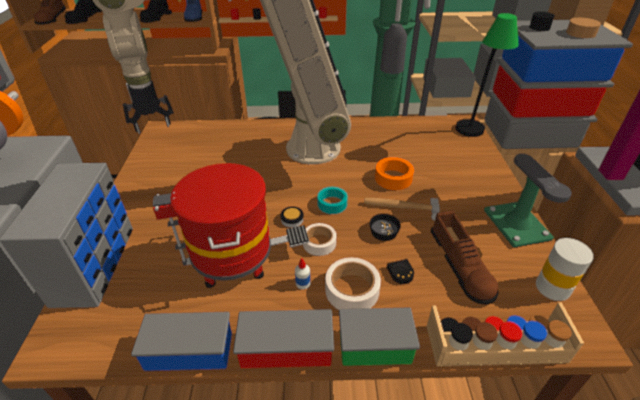

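The top view shows the small cream tape at (332,187), its edge under the black pedal pad at (355,177), the can at (437,150), bottle at (350,134), tin at (361,225), bowl at (259,200), large cream roll at (303,124) and turquoise roll at (312,249). The scene view agrees.

```bash
cat > h.py <<'E'
from workcell import robot,cams
import cv2,numpy as np
from scipy.spatial.transform import Rotation as R
def ray(d,u,v):
    r=np.array(d["rotation"]); M=R.from_euler("xyz",r,degrees=True).as_matrix() if r.ndim==1 else r
    return np.array(d["position"]),M@np.array([(u-d["cx"])/d["fx"],(v-d["cy"])/d["fy"],1])
def pt(d,u,v,z):
    p,q=ray(d,u,v); return p+q*(z-p[2])/q[2]
def tri(d1,a,d2,b):
    p,q=ray(d1,*a); r,s=ray(d2,*b); k=np.linalg.lstsq(np.c_[q,-s],r-p,rcond=None)[0]
    x,y=p+q*k[0],r+s*k[1]; return (x+y)/2,np.linalg.norm(x-y)
E
python3 - <<'E'
from h import *
np.set_printoptions(precision=4,suppress=True)
t=cams.get_image("top"); s=cams.get_image("scene")
for n,u,v,z in [("bottle",352,134,.1),("tin",361,225.5,.027),("bowl",259,200,.036),("bigcream",303,124,.02),("teal",312,249,.02),("heel",255,143,.02),("hammerend",273,246,.01)]:
    print(n,pt(t,u,v,z))
# lid: red mask in top -> enclosing circle
h=cv2.cvtColor(t["frame"],cv2.COLOR_RGB2HSV)
def blobs(m):
    n,l,st,c=cv2.connectedComponentsWithStats(m); return [(st[i],c[i],l==i) for i in range(1,n) if st[i][4]>60]
red=cv2.inRange(h,(0,190,60),(6,255,255))|cv2.inRange(h,(174,190,60),(180,255,255))
for st,c,l in blobs(red): print("red",st,c)
a=max(blobs(red),key=lambda b:b[0][4])[2].astype(np.uint8)
(u,v),r=cv2.minEnclosingCircle(cv2.findNonZero(a)); e=cv2.fitEllipse(max(cv2.findContours(a,0,2)[0],key=len))
print("lid",u,v,r,e,pt(t,u,v,.287),pt(t,*e[0],.287),"r",r*1.165/490.9)
# cream
cr=cv2.inRange(h,(0,0,150),(40,70,255)); cr[:, :280]=0;cr[:100]=0;cr[210:]=0;cr[:,375:]=0
for st,c,l in blobs(cr):
    pts=[tuple(p[0]) for p in max(cv2.findContours(l.astype(np.uint8),0,1)[0],key=len)]
    hull=np.array(pts,np.float32); el=cv2.fitEllipse(hull); W=np.array([pt(t,x,y,.038)[:2] for x,y in hull])
    print("cream",st,c,el,pt(t,*el[0],.03))
# pad
dk=cv2.inRange(h,(0,0,0),(180,255,75)); dk[:158]=0;dk[192:]=0;dk[:,:340]=0;dk[:,370:]=0
print("pad px",cv2.minAreaRect(cv2.findNonZero(dk))); (pu,pv),_,_=cv2.minAreaRect(cv2.findNonZero(dk)); print(pt(t,pu,pv,.068), "scene check",tri(t,(pu,pv),s,(297,234)))
both=np.hstack([cv2.resize(t["frame"][100:260,230:400],None,fx=2.3,fy=2.3,interpolation=2),cv2.resize(s["frame"][180:340,240:410],None,fx=2.3,fy=2.3,interpolation=2)])
cv2.imwrite("pics/c1.png",both[:,:,::-1])
E
```

```text
bottle [ 0.6729 -0.0459  0.1   ]
tin [ 0.4209 -0.0805  0.027 ]
bowl [0.4863 0.2174 0.036 ]
bigcream [0.7183 0.0981 0.02  ]
teal [0.349  0.0598 0.02  ]
heel [0.6574 0.2389 0.02  ]
hammerend [0.3544 0.1748 0.01  ]
red [177  39  16  17 220] [184.5909  46.9182]
red [182  66  19  18 248] [190.7621  74.8105]
red [328  82  74   7 390] [364.0923  85.2564]
red [ 388  102  113   99 7979] [437.7605 151.7102]
red [384 160  44  44 145] [398.0897 187.8897]
lid 443.5 153.0 56.92329406738281 ((438.23358154296875, 151.5543975830078), (96.77256774902344, 105.20880126953125), 71.15599060058594) [ 0.5883 -0.2606  0.287 ] [ 0.5915 -0.248   0.287 ] r 0.13508991156753103
cream [280 100  49  51 749] [303.6689 124.7263] ((303.00439453125, 123.45053100585938), (48.82542037963867, 50.83839416503906), 35.73358154296875) [0.7174 0.0974 0.03  ]
cream [343 126  12  14  82] [347.561 133.5  ] ((349.215576171875, 132.52149963378906), (11.633048057556152, 12.901169776916504), 32.63276672363281) [ 0.6935 -0.0397  0.03  ]
cream [313 169  36  36 358] [329.352  187.4972] ((330.4021911621094, 186.62173461914062), (31.899621963500977, 33.377777099609375), 174.70668029785156) [0.5317 0.0112 0.03  ]
cream [365 170  10   9  68] [369.8824 173.7647] ((369.82470703125, 173.70391845703125), (7.717680931091309, 10.198614120483398), 79.67913818359375) [ 0.5727 -0.1028  0.03  ]
pad px ((354.6490478515625, 176.6282958984375), (22.237483978271484, 19.59601402282715), 79.3803482055664)
[ 0.5574 -0.0573  0.068 ] scene check (array([ 0.557 , -0.0565,  0.0708]), np.float64(0.0014601307446829726))
```

View pics/c1.png

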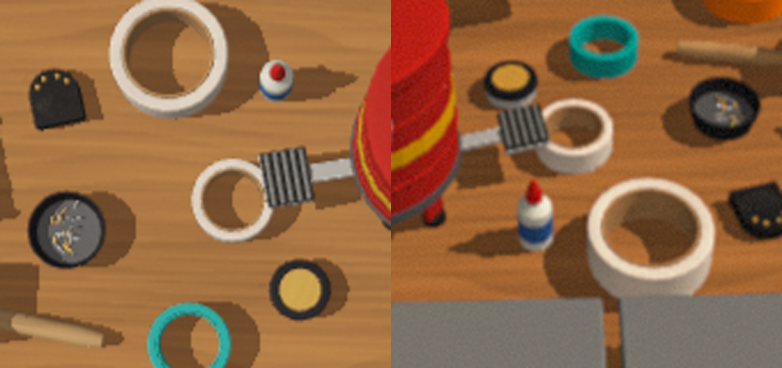

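The crop shows the roll's rim only slightly under the pad's outer end, with the hole open. Pad height triangulates to 0.071 (68 mm given), and can-to-pad distance is 0.195 (0.200 given). The numbers fit.

```bash
cat >> h.py <<'E'
def delta(target,T=None):
    s=robot.sense(); M=R.from_euler("xyz",s["orientation"],degrees=True).as_matrix()
    return (M.T@(np.array(target)-s["ee_pos"])/0.4).round(4)
E
python3 - <<'E'
from h import *
t=cams.get_image("top"); s=cams.get_image("scene")
# tape: fit circle to outer rim of top face using left extreme/top/bottom extremes of the cream mask
h=cv2.cvtColor(t["frame"],cv2.COLOR_RGB2HSV); cr=cv2.inRange(h,(0,0,150),(40,70,255))[165:210,308:352]
c=max(cv2.findContours(cr,0,1)[0],key=len)[:,0]+[308,165]
W=np.array([pt(t,*p,.038)[:2] for p in c]); 
from scipy.optimize import least_squares
W=W[W[:,1]>-.01]
f=least_squares(lambda p:np.hypot(*(W-p[:2]).T)-.051,[.53,.01],loss="soft_l1",f_scale=.003); print("tape",f.x,"rms",np.sqrt((f.fun**2).mean()))
d=np.array([-.18,.984]); print("out from pad",(f.x-[.5574,-.0573])@d,"side",(f.x-[.5574,-.0573])@[.984,.18])
print(delta([.38,-.13,.23]))
E
```

```text
tape [0.53081349 0.00643025] rms 0.005386492027742398
out from pad 0.06749613419329384 side -0.014689686018703059
[ 0.7412 -0.7598  0.003 ]
```

```bash
python3 -m jog '{"fingers":[-1,-1,-1,-1,-1,-1,-1,-1,-1,-1],"dp":[[0.07,-0.07,0],[0.15,-0.15,0],[0.22,-0.23,0],[0.3,-0.3,0],[0.37,-0.38,0],[0.45,-0.46,0],[0.52,-0.53,0],[0.6,-0.61,0],[0.67,-0.69,0],[0.74,-0.76,0]],"angular":[[0,0,0.02],[0,0,0.05],[0,0,0.1],[0,0,0.15],[0,0,0.2],[0,0,0.22],[0,0,0.22],[0,0,0.22],[0,0,0.22],[0,0,0.22]]}' 40; python3 -c "
from h import *
print(delta([.53,.012,.12]))"
```

```text
t: 1.13
ee_pos: [0.3761, -0.1376, 0.2315]
orientation: [180.0, -0.0, 10.3]
wrist_force: [1.6, 0.2, -1.2]
finger_gap: -0.0001
grasp_force: 0.0
[ 0.4453 -0.2994  0.2789]
```

```bash
python3 -m jog '{"fingers":[-1,-1,-1,-1,-1,-1,-1,-1,-1,-1],"dp":[[0.07,-0.05,0],[0.14,-0.09,0],[0.22,-0.14,0],[0.29,-0.19,0],[0.36,-0.235,0],[0.432,-0.282,0.05],[0.432,-0.282,0.13],[0.432,-0.282,0.21],[0.432,-0.282,0.28],[0.432,-0.282,0.28]],"angular":[[0,0,0],[0,0,0],[0,0,0],[0,0,0],[0,0,0],[0,0,0],[0,0,0],[0,0,0],[0,0,0],[0,0,0]]}'; python3 -c "
from h import *
print(delta([.53,.012,.018]))
d=cams.get_image('wrist'); cv2.imwrite('pics/w1.png',d['frame'][:,:,::-1])"
```

```text
t: 1.97
ee_pos: [0.5217, 0.0034, 0.1137]
orientation: [-179.8, 0.5, 10.4]
wrist_force: [-0.9, 0.8, -0.5]
finger_gap: 0.0001
grasp_force: 0.0
[ 0.0266 -0.0167  0.239 ]
```

View pics/w1.png

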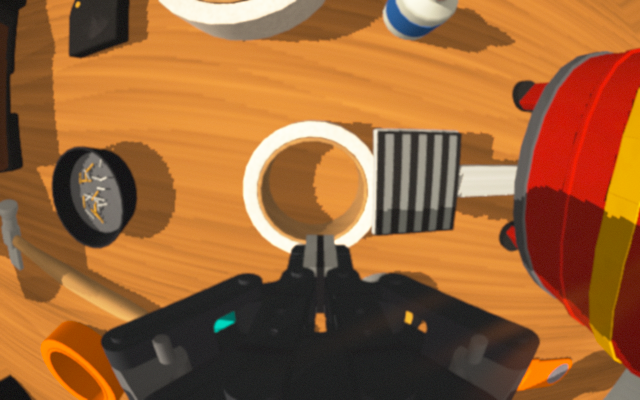

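The wrist view shows the roll at about (312,188), the pad at (417,182) and the fingertips at (320,240). I'll cast rays to check.

```bash
python3 - <<'E'
from h import *
d=cams.get_image("wrist"); r=np.array(d["rotation"]); M=R.from_euler("xyz",r,degrees=True).as_matrix() if r.ndim==1 else r
def fp(u,v,z):
    a=np.array([u-d["cx"],v-d["cy"]]);n=np.hypot(*a);th=n/d["fx"]
    q=M@np.r_[a/n*np.sin(th),np.cos(th)];p=np.array(d["position"]);return (p+q*(z-p[2])/q[2]).round(4)
print(fp(243,187,.038),fp(312,122,.038),"pad",[fp(*p,.068) for p in((375,129),(461,132),(459,233),(374,235))], "hole c",fp(315,188,.038))
s=robot.sense();print(s["ee_pos"],delta([.53,.012,.018]))
E
```

```text
[0.529  0.0623 0.038 ] [0.5849 0.0195 0.038 ] pad [array([ 0.589 , -0.0203,  0.068 ]), array([ 0.6003, -0.0779,  0.068 ]), array([ 0.5316, -0.0972,  0.068 ]), array([ 0.5203, -0.0351,  0.068 ])] hole c [0.5378 0.0089 0.038 ]
[0.52499509 0.00255896 0.11893812] [ 0.0171 -0.0208  0.2523]
```

```bash
python3 -m jog '{"fingers":[-1,-1,-1,-1,-1,-1,-1,-1,-1,-1],"dp":[[0.025,-0.025,0],[0.025,-0.025,0.03],[0.025,-0.025,0.06],[0.025,-0.025,0.09],[0.025,-0.025,0.12],[0.025,-0.025,0.15],[0.025,-0.025,0.18],[0.025,-0.025,0.215],[0.025,-0.025,0.25],[0.025,-0.025,0.25]],"angular":[[0,0,0],[0,0,0],[0,0,0],[0,0,0],[0,0,0],[0,0,0],[0,0,0],[0,0,0],[0,0,0],[0,0,0]]}'
```

```text
t: 2.9
ee_pos: [0.5347, 0.0143, 0.0194]
orientation: [180.0, -0.0, 10.3]
wrist_force: [0.6, 0.1, -1.1]
finger_gap: -0.0002
grasp_force: 0.0
```

```bash
python3 -m jog '{"fingers":[-1,-1,-1,-1,-1,-1,-1,-1,-1,-1],"dp":[[0,-0.02,0],[0,-0.04,0],[0,-0.06,0],[0,-0.08,0],[0,-0.1,0],[0,-0.12,0],[0,-0.14,0],[0,-0.16,0],[0,-0.18,0],[0,-0.19,0]],"angular":[[0,0,0],[0,0,0],[0,0,0],[0,0,0],[0,0,0],[0,0,0],[0,0,0],[0,0,0],[0,0,0],[0,0,0]]}'
python3 -m jog '{"fingers":[-1,-1,-1,-1,-1,-1,-1,-1,-1,-1],"dp":[[0,-0.01,0],[0,-0.02,0],[0,-0.03,0],[0,-0.04,0],[0,-0.045,0],[0,-0.05,0],[0,-0.05,0],[0,-0.05,0],[0,-0.03,0],[0,-0.01,0]],"angular":[[0,0,0],[0,0,0],[0,0,0],[0,0,0],[0,0,0],[0,0,0],[0,0,0],[0,0,0],[0,0,0],[0,0,0]]}'
python3 -c "
from h import *
d=cams.get_image('top'); cv2.imwrite('pics/t2.png',cv2.resize(d['frame'][90:270,220:420],None,fx=2.5,fy=2.5)[:,:,::-1])"
```

```text
t: 3.73
ee_pos: [0.5198, 0.0899, 0.0192]
orientation: [-180.0, 0.0, 10.4]
wrist_force: [0.9, -1.0, 1.4]
finger_gap: -0.0
grasp_force: 1.1
t: 4.57
ee_pos: [0.5193, 0.0925, 0.0191]
orientation: [-180.0, 0.0, 10.4]
wrist_force: [0.1, -0.1, 0.2]
finger_gap: 0.0002
grasp_force: 0.0
```

View pics/t2.png

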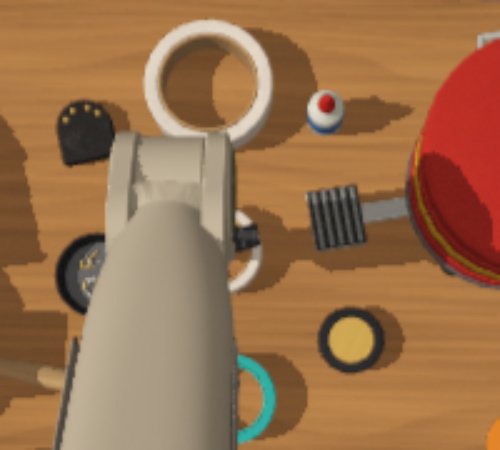

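The roll, partly hidden by the arm, now ends at crop x≈263, well away from the pad at (337,217). I'll lift and move above the pad.

```bash
python3 -m jog '{"fingers":[-1,-1,-1,-1,-1,-1,-1,-1,-1,-1],"dp":[[0,0,-0.06],[0,0,-0.13],[0,0,-0.2],[0,0.03,-0.27],[0.01,0.1,-0.27],[0.02,0.17,-0.27],[0.03,0.25,-0.27],[0.035,0.32,-0.27],[0.035,0.368,-0.27],[0.035,0.368,-0.27]],"angular":[[0,0,0],[0,0,0],[0,0,0],[0,0,0],[0,0,0],[0,0,0],[0,0,0],[0,0,0],[0,0,0],[0,0,0]]}'
python3 - <<'E'
from h import *
from scipy.optimize import least_squares
t=cams.get_image("top"); h=cv2.cvtColor(t["frame"],cv2.COLOR_RGB2HSV); cr=cv2.inRange(h,(0,0,150),(40,70,255)); cr[:160]=0; cr[225:]=0; cr[:,:275]=0;cr[:,345:]=0
c=max(cv2.findContours(cr,0,1)[0],key=len)[:,0]
W=np.array([pt(t,*p,.038)[:2] for p in c.astype(float)]); f=least_squares(lambda p:np.hypot(*(W-p[:2]).T)-.051,W.mean(0),loss="soft_l1",f_scale=.003)
d=np.array([-.18,.984]);print("tape",f.x,np.sqrt((f.fun**2).mean()),"out from pad",(f.x-[.5589,-.0575])@d)
cv2.imwrite('pics/t3.png',cv2.resize(t['frame'][90:270,220:420],None,fx=2.5,fy=2.5)[:,:,::-1])
print(robot.sense()["ee_pos"],delta([.559,-.05,.075]))
E
```

```text
t: 5.45
ee_pos: [0.5607, -0.0539, 0.1272]
orientation: [179.9, -0.0, 10.0]
wrist_force: [0.2, -0.6, 0.3]
finger_gap: -0.0004
grasp_force: 0.0
tape [0.50581895 0.03051067] 0.0363059866491637 out from pad 0.09615708802000505
[ 0.55994748 -0.05202725  0.12706486] [-0.0014 -0.0054  0.1302]
```

View pics/t3.png

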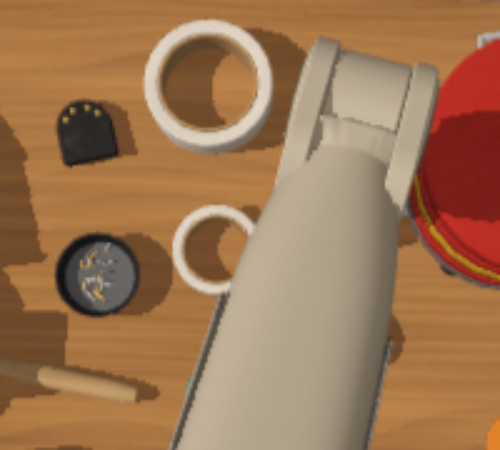

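The roll is at crop (218,250), i.e. about 70 mm further out than before. The forearm's end looks close to the can in this view, so I'll check the clearance to the lid from the scene camera before pressing.

```bash
python3 - <<'E'
from h import *
t=cams.get_image("top");s=cams.get_image("scene")
print("tape",pt(t,307.2,190.4,.038))
for z in(.3,.4,.5): print(z,pt(t,394.5,117,z),pt(t,349,106,z),"px of axis")
cv2.imwrite('pics/s3.png',cv2.resize(s['frame'][60:300,130:400],None,fx=2.4,fy=2.4)[:,:,::-1])
E
```

```text
tape [0.51786138 0.07813072 0.038     ]
0.3 [ 0.6700026  -0.14060813  0.3       ] [ 0.69430706 -0.03134069  0.3       ] px of axis
0.4 [ 0.6428348  -0.12899025  0.4       ] [ 0.66502961 -0.02920733  0.4       ] px of axis
0.5 [ 0.61566701 -0.11737236  0.5       ] [ 0.63575216 -0.02707397  0.5       ] px of axis
```

View pics/s3.png

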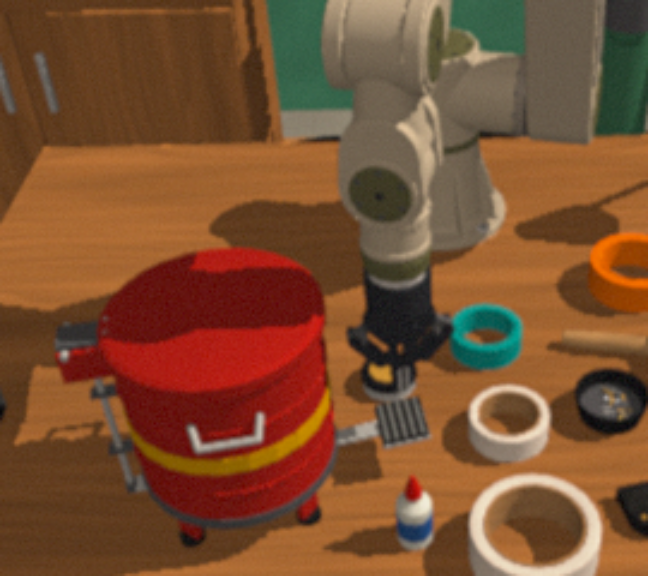

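The scene view shows the wrist above and outside the lid, with the gripper over the pad at crop (402,422) and the roll well clear at (508,422). Pressing now.

```bash
python3 -m jog '{"fingers":[-1,-1,-1,-1,-1,-1,-1,-1,-1,-1],"dp":[[0,-0.005,0.04],[0,-0.005,0.08],[0,-0.005,0.11],[0,-0.005,0.135],[0,-0.005,0.15],[0,-0.005,0.17],[0,-0.005,0.19],[0,-0.005,0.21],[0,-0.005,0.225],[0,-0.005,0.233]],"angular":[[0,0,0],[0,0,0],[0,0,0],[0,0,0],[0,0,0],[0,0,0],[0,0,0],[0,0,0],[0,0,0],[0,0,0]]}'
python3 -m jog '{"fingers":[-1,-1,-1,-1,-1,-1,-1,-1,-1,-1],"dp":[[0,0,0.004],[0,0,0.008],[0,0,0.012],[0,0,0.015],[0,0,0.015],[0,0,0.015],[0,0,0.015],[0,0,0.015],[0,0,0.015],[0,0,0.015]],"angular":[[0,0,0],[0,0,0],[0,0,0],[0,0,0],[0,0,0],[0,0,0],[0,0,0],[0,0,0],[0,0,0],[0,0,0]]}'
```

```text
t: 6.43
ee_pos: [0.5585, -0.0457, 0.0344]
orientation: [-179.9, 0.0, 10.4]
wrist_force: [-5.5, 4.8, 12.7]
finger_gap: 0.0003
grasp_force: 6.5
t: 7.27
ee_pos: [0.5586, -0.046, 0.0295]
orientation: [-179.9, 0.0, 10.4]
wrist_force: [-6.1, 3.0, 12.7]
finger_gap: 0.0003
grasp_force: 6.4
```

```bash
python3 -m jog '{"fingers":[-1,-1,-1,-1,-1,-1,-1,-1,-1,-1],"dp":[[0,0,0.002],[0,0,0.004],[0,0,0.006],[0,0,0.008],[0,0,0.01],[0,0,0.01],[0,0,0.01],[0,0,0.01],[0,0,0.01],[0,0,0.01]],"angular":[[0,0,0],[0,0,0],[0,0,0],[0,0,0],[0,0,0],[0,0,0],[0,0,0],[0,0,0],[0,0,0],[0,0,0]]}'
python3 - <<'E'
from h import *
t=cams.get_image("top");s=cams.get_image("scene")
a=cv2.resize(s['frame'][60:300,130:400],None,fx=1.5,fy=1.5);b=cv2.resize(t['frame'][90:270,260:440],None,fx=2,fy=2)
cv2.imwrite('pics/s4.png',np.hstack([a,b[:a.shape[0]]] )[:,:,::-1])
E
```

```text
t: 8.1
ee_pos: [0.5588, -0.0461, 0.029]
orientation: [-180.0, -0.1, 10.4]
wrist_force: [-15.8, 6.2, 38.8]
finger_gap: 0.0001
grasp_force: 19.4
```

View pics/s4.png

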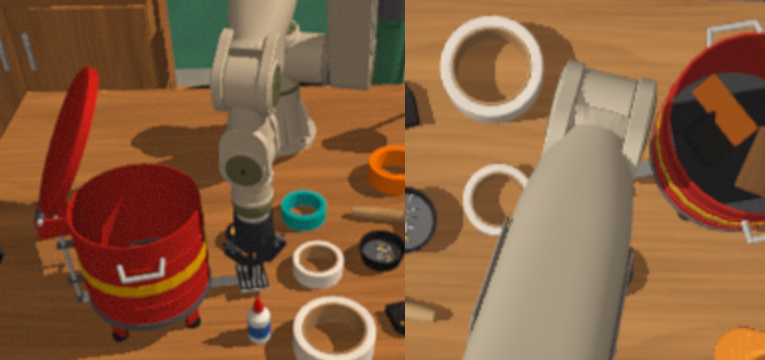

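The lid stands fully open and the pedal is on its stop: force rose from 13 to 39 N over the last 0.5 mm. The roll is clear and the bystanders haven't moved.

```bash
python3 -c "
from workcell import order
print(order.sign_off())"
```

```text
the job is handed in; nothing more can be done
None
```

The tape roll is about 70 mm further out and well clear of the pedal, and the arm is holding the pedal down on its stop with the lid fully open; the job is handed in, though the hand-in returned no verdict.

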